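# Raise the prop bar and load the upper tier of a tile-tray stand

## Robot

A 7-joint arm with a two-finger parallel gripper is mounted at the origin on the work surface. World frame = base frame: x ahead of the robot, y to its left, z up, the work surface at z = 0. Lengths are in m, angles in rad, forces in N, time in s.
With the tool pointing down it reaches from about 0.425 to 0.875 m from the base axis. Payload 8.4 kg.
Tool frame: the origin (TCP) lies midway between the tips of the shut fingers; the grasp point (between the pads) lies 19 mm behind it (robot.grasp_offset is the distance from the TCP to the grasp point, in m); x points along the fingers, y is the direction in which the jaws open and shut, and the axes are right-handed (so a half turn about x gives the same grasp; the last joint's range is limited). The gripper opens to 87 mm and grips with 3 to 60 N. Pads are 19 mm wide; open, the fingers measure 117 mm over their backs; the gripper's body (75 mm by 190 mm) begins 51 mm behind the grasp point.
Start: joints at [-1.278, 0.333, 0.04, 1.465, -0.013, 1.343, -0.059], TCP at [0.248, 0.601, 0.223] pointing down, gripper open.
Joint ranges: [-2.58, 2.58], [-0.38, 2.09], [-1.3, 1.39], [0.25, 2.4], [-1.5, 4.64], [0.08, 2.09], [-2.65, 2.65]. Speed limits (rad/s): [2.22, 2.22, 2.79, 2.79, 3.14, 3.14, 3.14].

## Interface

Orientations are given as a unit quaternion [x, y, z, w].
In Python, from cell import robot, grab_frame, regions_of gives the robot as it stands. The module is installed in compiled form; this text tells all that it offers.
- The arm moves only by the tool jog_arm, never from a script. Its argument "targets" is a list of rows, each a list of 6 numbers: the shift along the tool's x, y, z each as a share of 0.05 m, from -1 to 1, then the turn, a rotation vector about the tool's x, y, z each as a share of pi rad, from -1 to 1. A call has 1 to 5 rows; each row shifts and turns the commanded pose from where the row before left it, along the tool's axes as they then stand; what a row does not reach is not made up. A row lasts 1/10 s, in which the tool goes at most 50 mm and 8.59 degrees, less where a joint would pass 70% of its speed; a pose out of reach is approached as far as the arm can. A call with a number of a shift or a turn outside -1 to 1 is refused whole. A call with a gripper value outside its range is refused whole. "gripper" is the finger opening in mm, from 0 to 87, set as the call begins (left out, the last holds). The fingers move at their own pace and stop on an object; "newtons" is the grip in N (left out, the last holds). Time passes only in rows, so rows that do not move let the fingers close. It gives the time, the measured TCP pose, the force and the opening at its end, in the units of the state.
- robot.get_obs(): the state, without advancing time (a new reading comes with each control period).
- grab_frame(name): name is "side" or "top"; returns a dict with "frame" (480x640x3 uint8, red, green, blue), "z_map" (480x640 float32, m along the optical axis (not along the pixel's ray), 0 where there is no reading), "camera_matrix" (3x3 intrinsics, pixels), "R" (3x3) and "t" (3): a world point X has camera coordinates R X + t. Camera axes: x right, y down, z forward; pixel columns grow to the right and rows downward; lengths in m; the calibration is good to about 2 mm. A picture is of the moment at which its call begins.
- robot.sign_off(): hands the job in, once; it reports no verdict.
Trained networks look in the newest picture that a camera, given by its name, has taken for a name from the list of things; names that differ only in an ending like _2 or _b are one class to them, and where a whole thing is asked for, a point or a joint stands for the part that bears it (a point fixed in the world has none). Each returns a list of dicts, best first, with "score" (0 to 1); they miss things now and then, are a little off and sometimes report something else, mostly with a low value. They report only what shows in the picture. A call takes as long as a camera call. They do not tell look-alikes from the thing itself.
- regions_of(query, camera): "mask" (480x640 bool, what is visible of it) and "xy" ([column, row] in pixels, amid what is visible of it).
The state is a dict: "clock": time; "joint_positions": joint angles; "joint_velocities": joint speeds; "tau": joint torques, N m; "tcp_pos": TCP position; "tool_rot": TCP orientation; "contact_force": force on the tool from outside, world axes, zero at the start; "wrist_torque": the same for the moment, N m; "opening": finger opening in m.
Only numpy, scipy, OpenCV 4.12 (cv2) and the standard library are available. Lean on these libraries where they do the work, as an engineer would, in place of code of your own. Each camera call takes 0.05 s, during which the arm holds its last target. There are 200 camera calls.

## Task

Get the two-tier stand ready and loaded: swing its folded prop bar up and over centre until it stays against its stop by itself, then take the longer of the two tile trays off the sloping rack and set it gently, level, on top of the stand with all four of its corner pins fully down in the sockets. Leave the shorter tray and everything else on the table where it is, and let go at the end.

Things in the scene. Friction and masses are not known exactly. Their poses are not given: they have to be found in the camera images.
- stand: Two-tier tray stand, fixed on the left or right half of the table. Plywood base 170 (x) x 190 (y) x 12 mm; origin = centre of its underside, on the table. At its +x end a fixed rear rail with two socket blocks on posts, tops 146 mm up; at its -x end the folding prop bar (bail). A white disc stands on the base between them. Behind stand and rack (150-185 mm to +x of their origins): bowl, cup, box, up to 95 mm high.
- stand_seat (a point): Where the tray's underside centre belongs: 10 mm to +x of the stand's origin, 146 mm up, level with the block tops; axes = the stand's. With the prop bar open, the four socket holes (square, 12 mm wide, right through 16 mm blocks) lie around it at x = +-45, y = +-55 mm.
- bail (a joint): Prop bar angle, rad. 0 = folded, arms level to the stand's -x. Grows as it swings up and over to +x; 1.57 = upright (dead centre); 1.85 = open on its stop, leaning 16 degrees past upright to the rear rail. Short of 1.57 it falls back to 0, past it it falls to the stop and stays by weight alone: no catch, almost no friction, so 0.5 N to -x at the bar can fold it.
- bail_hinge (a point): Hinge line of the prop bar: parallel to the stand's y, 65 mm on the -x side of the stand's origin, 32 mm above the table. Axes = the stand's.
- bail_bar (a point): Middle of the prop bar's round steel grip bar: 12 mm thick, 84 mm free between two socket blocks (30 x 26 x 16 mm), parallel to the stand's y, 110 mm from the hinge line; two flat arms (y = +-71 mm) outside the blocks carry it. Folded it is 32 mm above the table and 175 mm to -x of the stand's origin; open 138 mm up. Prop bar 0.25 kg.
- rack: Plywood rack fixed on the half of the table where the stand is not; 350 mm wide (y), 150 mm deep (x). Its top slopes 30 degrees, low edge to its -x (towards the robot) with a lip 16 mm high. Origin on the table under its middle. The two trays lie side by side on the slope, about 85 mm either side of the middle, in either order.
- tray_long: Longer aluminium tray, 120 (x) x 140 (y) x 20 mm, loose, 0.24-0.43 kg. Origin = centre of the underside, z out of the open top. Upright handle plate across its middle: 12 mm thick (x), 70 long (y), top 70 mm above the underside. Four 8 mm pins, tips tapered, 10 mm long, under x = +-45, y = +-55 mm. Starts tilted 30 degrees about its y, z leaning to the rack's -x. Fits either way round.
- tray_short: The shorter tray, same form and handle but 100 mm long in y, pins at y = +-35 mm, so it does not fit the stand. Must stay on the rack.
- bottle: Amber bottle, 56 mm thick, 170 mm tall, standing beside the stand. Origin at its underside. Leave alone.
- dish: White ceramic disc 64 mm wide, 22 mm high, on the stand's base plate. Leave alone.
- pliers: Pliers with dark handles, lying, about 140 x 45 x 16 mm, beside the folded prop bar. Leave alone.
- jar: Glass jar with steel lid, 54 mm thick, 55 mm high, beside the folded prop bar on the other side. Leave alone.
- brush: Flat brush lying along the front (-x) of the rack, about 200 mm long, under 30 mm high. Leave alone.
Mind the look-alikes: they are no part of the job. What is shaped like the tray_long but brown or green is not meant.

How it is judged:
On the way, in this order (a step that is already met when the one before it is completed fails the run):
1. the prop bar stands open against its stop by itself, let go, while the tray has not yet left the rack (value of joint bail above 1.77 rad and contact force between the fingers and bail below 0.2 N and distance of tray_long from where it was at the start of the episode below 0.03 m), for 0.3 s.
2. the longer tray has been lifted off the rack (distance of tray_long from where it was at the start of the episode above 0.06 m and contact force between tray_long and rack below 0.1 N), for 0.1 s.
At the end, for the whole second after the job is handed in: Prop bar open (over 1.77 rad); longer tray at rest on the four sockets, pins down: underside centre within 6 mm sideways and -5 to +4 mm in height of the seat, tilt under 0.06 rad, square to the stand within 0.1 rad, under 0.02 m/s; shorter tray within 25 mm of its start (value of joint bail above 1.77 rad and horizontal distance between tray_long and stand_seat below 0.006 m and z of tray_long in the frame of stand_seat between -0.005 and 0.004 m and angle between tray_long's own z axis and vertical below 0.06 rad and angle between the x axis of tray_long and the x axis of stand, either way round below 0.1 rad and linear speed of tray_long below 0.02 m/s and distance of tray_short from where it was at the start of the episode below 0.025 m); the robot touches nothing.
It fails at once if the tray is dropped or rammed onto the stand (over 60 N) (contact force between tray_long and stand above 60 N).
It fails at once if the shorter tray is moved by more than 25 mm (distance of tray_short from where it was at the start of the episode above 0.025 m).
It fails at once if a bystander (bottle, disc, pliers, jar or brush) is moved by more than 30 mm (distance of any of bottle, dish, pliers, jar, brush from where it was at the start of the episode above 0.03 m).
It also fails if it takes over 69 s, if anything falls off the work surface, if the arm or the gripper's body presses on something with over 40 N, if the wrist force passes 120 N, or if a joint passes its speed limit or range.

## Working session

There is one attempt and no reset: what is moved stays moved. The work goes in short steps, Python scripts to look and compute and a tool call to move; the robot and the scene stay as the last step left them, time stands still between calls to the robot, and variables do not carry over. Pictures are saved under pics/ and viewed, about 8 in all and at most 12, crops included, and the job is handed in when it is done.

Besides the shell and the picture viewer there is one more tool, called after "Call:" as name(argument=value, ...) on one line, values as JSON. jog_arm: Moves the arm, as the interface text tells. Shift numbers are shares of 0.05 m and turn numbers shares of pi rad, none past 1 either way. Its arguments: {"type":"object","properties":{"targets":{"type":"array"},"gripper":{"type":"number"},"newtons":{"type":"number"}},"required":["targets"]}

```bash
mkdir -p pics; cat > h.py <<'E'
import numpy as np, cv2
from cell import robot, grab_frame, regions_of
from scipy.spatial.transform import Rotation as Rn
def cloud(f):
    K=f["camera_matrix"]; z=f["z_map"]; v,u=np.mgrid[:480,:640]
    P=np.stack([(u-K[0,2])/K[0,0]*z,(v-K[1,2])/K[1,1]*z,z],-1)
    return (P-f["t"])@f["R"]
def save(n,im): cv2.imwrite("pics/"+n,im[...,::-1])
E
python3 - <<'E'
from h import *
F={}
for c in("top","side"):
    f=grab_frame(c); save(c+"0.png",f["frame"]); np.savez(c+"0.npz",**f); C=cloud(f)
    print(c,"cam pos",-f["R"].T@f["t"],f["R"].round(2).tolist())
    for q in["stand","bail_bar","rack","tray_long","tray_short","bottle","dish","pliers","jar","brush"]:
        for r in regions_of(q,c):
            p=C[r["mask"]&(f["z_map"]>0)]
            print(q,round(r["score"],2),np.round(r["xy"]),r["mask"].sum(),np.median(p,0).round(3) if len(p) else"",p.min(0).round(3),p.max(0).round(3))
print(robot.get_obs())
E
```

```text
top cam pos [ 0.47676786 -0.00720987  1.14709569] [[-0.02, -1.0, 0.0], [-1.0, 0.02, -0.09], [0.09, -0.01, -1.0]]
stand 0.69 [407. 229.] 6021 [ 0.608 -0.215  0.013] [ 0.42  -0.338 -0.004] [ 0.717 -0.113  0.15 ]
stand 0.58 [404. 298.] 722 [ 0.453 -0.197  0.038] [ 0.42  -0.28  -0.004] [ 0.566 -0.113  0.053]
bail_bar 0.98 [399. 298.] 605 [ 0.453 -0.186  0.039] [ 0.42  -0.277 -0.004] [ 0.562 -0.113  0.053]
rack 0.73 [197. 207.] 4236 [0.657 0.273 0.074] [ 0.546  0.085 -0.001] [0.7   0.435 0.096]
tray_long 0.9 [314. 342.] 3697 [0.357 0.011 0.07 ] [ 0.267 -0.08  -0.006] [0.437 0.093 0.083]
tray_long 0.8 [233. 226.] 3375 [0.606 0.181 0.075] [0.547 0.11  0.029] [0.661 0.262 0.125]
tray_short 0.85 [158. 230.] 2639 [0.604 0.344 0.079] [0.547 0.296 0.02 ] [0.665 0.416 0.126]
tray_short 0.44 [420. 222.] 625 [ 0.616 -0.238  0.034] [ 0.586 -0.27   0.013] [ 0.647 -0.207  0.04 ]
bottle 0.73 [350. 210.] 631 [ 0.631 -0.073  0.117] [ 0.613 -0.102  0.   ] [ 0.668 -0.049  0.174]
dish 0.7 [422. 222.] 653 [ 0.616 -0.238  0.033] [ 0.586 -0.275  0.008] [ 0.653 -0.207  0.04 ]
pliers 0.82 [463. 301.] 659 [ 0.43 
[... 1978 characters left out ...]

{'clock': 1.1, 'joint_positions': array([-1.27821011,  0.33318531,  0.03988154,  1.46538661, -0.01338163,
        1.34328023, -0.05846251]), 'joint_velocities': array([-0.00045261,  0.0002836 , -0.00019117,  0.00031301,  0.00031117,
        0.00079887,  0.00090449]), 'tau': array([-1.78003697e-04, -6.56127048e+01,  1.33227646e+00, -4.04062307e+01,
       -5.99271851e-02,  3.51376540e-02,  7.84827648e-05]), 'tcp_pos': array([0.24819677, 0.60073314, 0.2225617 ]), 'tool_rot': array([ 0.13762511,  0.69358324, -0.13762128,  0.69358633]), 'contact_force': array([-0.02313   ,  0.04855202,  0.32945297]), 'wrist_torque': array([-0.00646015,  0.03033514, -0.01603239]), 'opening': 0.08703915111618371}
```

View images.

View pics/top0.png

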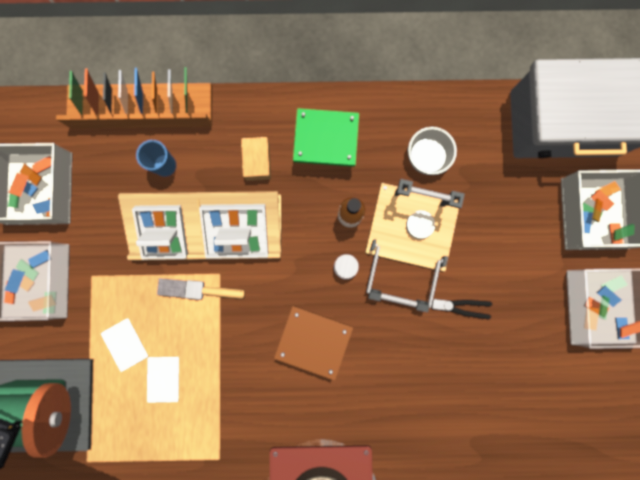

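View pics/side0.png

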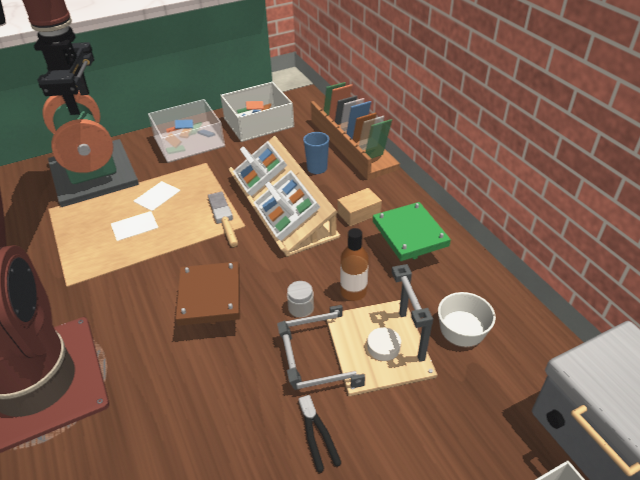

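```bash
python3 - <<'E'
from h import *
S={c:dict(np.load(c+"0.npz")) for c in("top","side")}
for c,f in S.items():
    C=cloud(f).reshape(-1,3); C=C[f["z_map"].ravel()>0]
    def sel(x0,x1,y0,y1,z0,z1): return C[(C[:,0]>x0)&(C[:,0]<x1)&(C[:,1]>y0)&(C[:,1]<y1)&(C[:,2]>z0)&(C[:,2]<z1)]
    def rect(p,n):
        r=cv2.minAreaRect((p[:,:2]*1000).astype(np.float32)); print(c,n,len(p),np.round(r[0],1),np.round(r[1],1),round(r[2],1),"z",np.percentile(p[:,2],[10,50,90]).round(4))
    rect(sel(.5,.75,-.36,-.1,.007,.018),"base")
    rect(sel(.6,.75,-.36,-.12,.141,.156),"rail")
    rect(sel(.40,.6,-.30,-.1,.03,.06),"bail")
    p=sel(.40,.48,-.30,-.1,.03,.06); rect(p,"bar")
    # trays: plane coordinates, slope 30deg about y
    for n,y0,y1 in(("A",.09,.27),("B",.27,.43)):
        p=sel(.53,.68,y0,y1,.025,.14)
        h=-p[:,0]*.5+p[:,2]*np.cos(np.pi/6); s=p[:,0]*np.cos(np.pi/6)+p[:,2]*.5
        hist=np.histogram(h*1000,bins=np.arange(-320,-150,5)); print(n,list(zip(hist[1].astype(int),hist[0])))
        t=h>np.percentile(h,50)+.03
        q=p[t]; print("handle",len(q),q.mean(0).round(4),q.min(0).round(4),q.max(0).round(4)); rect(q,"handle")
im=S["top"]["frame"][180:320,110:300]; im=cv2.resize(im,None,fx=4,fy=4,interpolation=cv2.INTER_CUBIC); save("crop1.png",im)
E
```

```text
top base 4607 [ 621.3 -221.3] [245.9 236. ] 11.1 z [0.0093 0.012  0.0148]
top rail 473 [ 668.2 -238.9] [136.3  30.8] 75.8 z [0.1419 0.1447 0.1476]
top bail 915 [ 521.6 -201.9] [173.8 182. ] 76.0 z [0.0333 0.0383 0.0461]
top bar 504 [ 448.1 -188.7] [155.   60.3] 90.0 z [0.0343 0.0391 0.0474]
A [(np.int64(-320), np.int64(0)), (np.int64(-315), np.int64(0)), (np.int64(-310), np.int64(0)), (np.int64(-305), np.int64(0)), (np.int64(-300), np.int64(0)), (np.int64(-295), np.int64(0)), (np.int64(-290), np.int64(0)), (np.int64(-285), np.int64(0)), (np.int64(-280), np.int64(0)), (np.int64(-275), np.int64(1)), (np.int64(-270), np.int64(306)), (np.int64(-265), np.int64(978)), (np.int64(-260), np.int64(66)), (np.int64(-255), np.int64(649)), (np.int64(-250), np.int64(1006)), (np.int64(-245), np.int64(782)), (np.int64(-240), np.int64(325)), (np.int64(-235), np.int64(326)), (np.int64(-230), np.int64(34)), (np.int64(-225), np.int64(29)), (np.int64(-220), np.int64(32)), (np.int64(-215), np.int64(31)), (np.int64(-210), np.int64(36)), (np.int64(-205), np.int64(31)), (np.int64(-200), np.int64(30)), (np.int
[... 3596 characters left out ...]
64(533)), (np.int64(-240), np.int64(224)), (np.int64(-235), np.int64(186)), (np.int64(-230), np.int64(17)), (np.int64(-225), np.int64(14)), (np.int64(-220), np.int64(10)), (np.int64(-215), np.int64(14)), (np.int64(-210), np.int64(14)), (np.int64(-205), np.int64(8)), (np.int64(-200), np.int64(12)), (np.int64(-195), np.int64(13)), (np.int64(-190), np.int64(30)), (np.int64(-185), np.int64(65)), (np.int64(-180), np.int64(3)), (np.int64(-175), np.int64(0)), (np.int64(-170), np.int64(0)), (np.int64(-165), np.int64(0)), (np.int64(-160), np.int64(0))]
handle 156 [0.5794 0.3348 0.114 ] [0.5697 0.3076 0.0919] [0.5947 0.3819 0.1254]
side handle 156 [582.3 344.8] [24.5 74.3] 0.8 z [0.1006 0.1176 0.1222]
```

View pics/crop1.png

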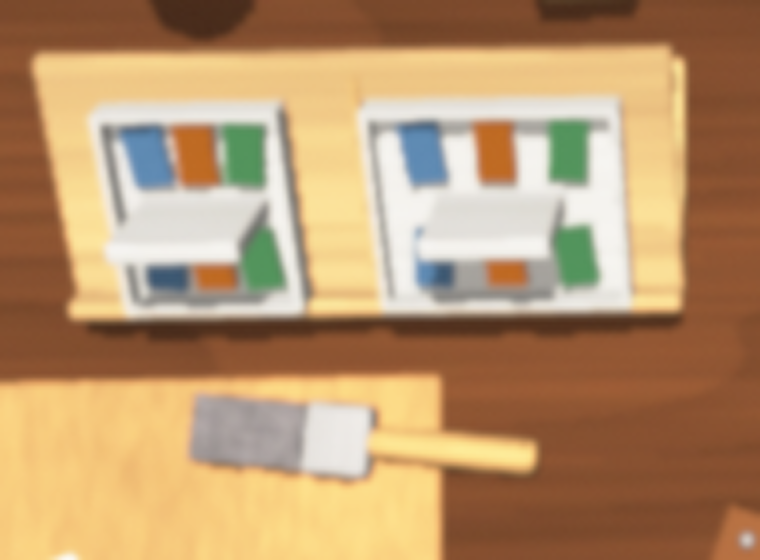

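```bash
cat >> h.py <<'E'
YAW=-14.2
def down(yaw,tilt=0):
    """tool x down (tilted about world y by tilt deg), jaws (tool y) along +/- horizontal x turned by yaw"""
    c,s=np.cos(np.radians(yaw)),np.sin(np.radians(yaw))
    y=np.array([c,s,0]);x=np.array([0,0,-1.]);M=np.stack([x,y,np.cross(x,y)],1)
    return Rn.from_euler("z",yaw,degrees=True)*Rn.from_euler("y",-tilt,degrees=True)*Rn.from_euler("z",-yaw,degrees=True)*Rn.from_matrix(M)
def plan(p,R,wps,flip=False):
    """wps: list of (pos, Rot or None, n)"""
    X=Rn.from_euler("x",180,degrees=True)
    rows=[]
    for tp,tR,n in wps:
        tR=tR if tR is not None else R
        if flip=="auto" and min((R.inv()*tR).magnitude(),9)>(R.inv()*tR*X).magnitude(): tR=tR*X
        w=(R.inv()*tR).as_rotvec()/n; d=(np.array(tp)-p)/n
        for i in range(n):
            r=np.r_[R.inv().apply(d)/.05,w/np.pi]; r=np.round(r,3)
            if abs(r[:3]).max()>1 or np.linalg.norm(w)>.149: print("TOO FAST",r)
            rows.append(r.tolist()); p=p+R.apply(r[:3]*.05); R=R*Rn.from_rotvec(r[3:]*np.pi)
    for i in range(0,len(rows),5): print(str(rows[i:i+5]).replace(" ",""))
    print("end",p.round(4))
def now():
    o=robot.get_obs(); return o["tcp_pos"],Rn.from_quat(o["tool_rot"])
E
python3 - <<'E'
from h import *
from scipy.optimize import minimize
p,R=now(); print(R.as_matrix().round(3).tolist())
S={c:dict(np.load(c+"0.npz")) for c in("top","side")}
for c,f in S.items():
    C=cloud(f).reshape(-1,3); C=C[f["z_map"].ravel()>0]
    x=np.array([np.cos(np.radians(YAW)),np.sin(np.radians(YAW))]);y=np.array([-x[1],x[0]])
    q=np.c_[(C[:,:2]-[.615,-.2257])@x,(C[:,:2]-[.615,-.2257])@y,C[:,2]]
    b=q[(abs(q[:,0]+.175)<.025)&(abs(q[:,1])<.04)&(q[:,2]>.022)&(q[:,2]<.06)]
    print(c,"bar",b.mean(0).round(4),b.max(0).round(4),b.min(0).round(4),np.polyfit(b[:,1],b[:,0],1))
    for s in(1,-1):
        b=q[(abs(q[:,0]+.175)<.025)&(abs(q[:,1]-s*.055)<.03)&(q[:,2]>.035)&(q[:,2]<.06)]; print("blk",b.max(0).round(4),b.min(0).round(4))
    for y0,y1 in((.09,.27),(.27,.43)):
        m=(C[:,1]>y0)&(C[:,1]<y1)&(C[:,0]>.53)&(C[:,0]<.68)&(C[:,2]>.025); t=C[m]
        h=-t[:,0]*.5+t[:,2]*.866; s=t[:,0]*.866+t[:,2]*.5
        k=h>-.191; print("handle top s",np.percentile(s[k],[2,50,98]).round(4),"y",np.percentile(t[k,1],[1,99]).round(4),"h",np.median(h[k]).round(4))
        k=(h>-.243)&(h<-.232); print("rim s",np.percentile(s[k],[1,99]).round(4),"y",np.percentile(t[k,1],[1,99]).round(4),"h",np.median(h[k]).round(4))
plan(p,R,[((.50,.25,.27),down(YAW/2),10),((.4453,-.1828,.20),down(YAW),12)],"auto")
E
```

```text
[[0.0, 0.382, 0.924], [0.0, 0.924, -0.382], [-1.0, 0.0, 0.0]]
top bar [-0.1755 -0.      0.0368] [-0.1695  0.0392  0.0422] [-0.1814 -0.0393  0.0307] [-0.00377672 -0.17547531]
blk [-0.1502  0.0743  0.0532] [-0.1873  0.0253  0.0352]
blk [-0.1515 -0.0251  0.051 ] [-0.1872 -0.074   0.0351]
handle top s [0.5505 0.5583 0.5633] y [0.1481 0.2158] h -0.1845
rim s [0.4965 0.6171] y [0.1127 0.2523] h -0.2389
handle top s [0.5506 0.5585 0.5637] y [0.312  0.3802] h -0.1846
rim s [0.4973 0.6173] y [0.2966 0.3968] h -0.2393
side bar [-0.1751  0.0021  0.0376] [-0.1674  0.0398  0.0461] [-0.181  -0.0355  0.0285] [ 0.00091798 -0.17512499]
blk [-0.1506  0.0738  0.0524] [-0.1865  0.0252  0.035 ]
blk [-0.1502 -0.0251  0.051 ] [-0.1868 -0.0766  0.0351]
handle top s [0.552  0.5579 0.5636] y [0.1456 0.2121] h -0.1837
rim s [0.498  0.6174] y [0.1096 0.2529] h -0.2398
handle top s [0.5522 0.5587 0.564 ] y [0.3098 0.3811] h -0.1842
rim s [0.4989 0.6177] y [0.2925 0.3981] h -0.2398
[[-0.095,-0.456,0.733,0.041,-0.0,-0.0],[-0.095,-0.358,0.786,0.041,-0.0,-0.0],[-0.095,-0.254,0.825,0.041,-0.0,-0.0],[-0.095,-0.146,0.851,0.041,-0.0,-0.0],[-0.095,-0.036,0.863,0.041,-0.0,-0.0]]
[[-0.095,0.076,0.86,0.041,-0.0,-0.0],[-0.095,0.185,0.843,0.041,-0.0,-0.0],[-0.095,0.292,0.813,0.041,-0.0,-0.0],[-0.095,0.394,0.768,0.041,-0.0,-0.0],[-0.095,0.49,0.711,0.041,-0.0,-0.0]]
[[0.117,-0.012,0.727,0.004,-0.0,-0.0],[0.117,-0.003,0.727,0.004,-0.0,-0.0],[0.117,0.006,0.727,0.004,-0.0,-0.0],[0.117,0.015,0.727,0.004,-0.0,-0.0],[0.117,0.024,0.727,0.004,-0.0,-0.0]]
[[0.117,0.034,0.726,0.004,-0.0,-0.0],[0.117,0.043,0.726,0.004,-0.0,-0.0],[0.117,0.052,0.725,0.004,-0.0,-0.0],[0.117,0.061,0.725,0.004,-0.0,-0.0],[0.117,0.07,0.724,0.004,-0.0,-0.0]]
[[0.117,0.079,0.723,0.004,-0.0,-0.0],[0.117,0.088,0.722,0.004,-0.0,-0.0]]
end [ 0.4453 -0.1828  0.1999]
```

Top picture: the stand is at right, with its folded bar at (399,298). Two trays lie on the rack: (233,226), 140 mm wide, and (158,230), 100 mm wide. The brown (314,342) and green (327,137) trays are look-alikes lying upside-down. The crop confirms that the white right-hand rack tray at (233,226) is tray_long. I'll move above the bar.

Call:
jog_arm(targets=[[-0.1,-0.46,0.73,0.041,0,0],[-0.1,-0.36,0.79,0.041,0,0],[-0.1,-0.25,0.83,0.041,0,0],[-0.1,-0.15,0.85,0.041,0,0],[-0.1,-0.04,0.86,0.041,0,0]], gripper=50, newtons=12)

```text
clock: 1.6
tcp_pos: [0.3747, 0.4234, 0.248]
tool_rot: [0.352, 0.613, -0.352, 0.613]
contact_force: [0.8, 0.6, 0.8]
opening: 0.0552
```

Call:
jog_arm(targets=[[-0.1,0.08,0.86,0.041,0,0],[-0.1,0.19,0.84,0.041,0,0],[-0.1,0.29,0.81,0.041,0,0],[-0.1,0.39,0.77,0.041,0,0],[-0.1,0.49,0.71,0.041,0,0]])

```text
clock: 2.1
tcp_pos: [0.5006, 0.2484, 0.2731]
tool_rot: [0.528, 0.471, -0.527, 0.471]
contact_force: [1.5, -0.2, -1.0]
opening: 0.05
```

Call:
jog_arm(targets=[[0.12,-0.01,0.73,0.004,0,0],[0.12,0,0.73,0.004,0,0],[0.12,0.01,0.73,0.004,0,0],[0.12,0.02,0.73,0.004,0,0],[0.12,0.02,0.73,0.004,0,0]])

```text
clock: 2.6
tcp_pos: [0.477, 0.0673, 0.2425]
tool_rot: [0.541, 0.455, -0.541, 0.455]
contact_force: [0.4, -0.6, 0.2]
opening: 0.0504
```

Call:
jog_arm(targets=[[0.12,0.03,0.73,0.004,0,0],[0.12,0.04,0.73,0.004,0,0],[0.12,0.05,0.73,0.004,0,0],[0.12,0.06,0.73,0.004,0,0],[0.12,0.07,0.73,0.004,0,0]])

```text
clock: 3.1
tcp_pos: [0.4535, -0.1141, 0.2126]
tool_rot: [0.556, 0.438, -0.555, 0.438]
contact_force: [0.4, -0.2, 0.4]
opening: 0.0499
```

Call:
jog_arm(targets=[[0.12,0.08,0.72,0.004,0,0],[0.12,0.09,0.72,0.004,0,0],[0,0,0,0,0,0]])

```text
clock: 3.4
tcp_pos: [0.4433, -0.1894, 0.2004]
tool_rot: [-0.562, -0.429, 0.562, -0.429]
contact_force: [-0.7, 0.4, -0.1]
opening: 0.0501
```

```bash
python3 - <<'E'
from h import *
p,R=now()
plan(p,R,[((.4449,-.1827,.10),down(YAW),4),((.4449,-.1827,.016),None,6)],"auto")
E
```

```text
[[0.502,-0.001,-0.035,-0.002,0.0,-0.0],[0.502,-0.001,-0.035,-0.002,0.0,-0.0],[0.502,-0.001,-0.035,-0.002,0.0,-0.0],[0.502,-0.001,-0.035,-0.002,0.0,-0.0],[0.28,0.0,-0.0,0.0,0.0,0.0]]
[[0.28,0.0,-0.0,0.0,0.0,0.0],[0.28,0.0,-0.0,0.0,0.0,0.0],[0.28,0.0,-0.0,0.0,0.0,0.0],[0.28,0.0,-0.0,0.0,0.0,0.0],[0.28,0.0,-0.0,0.0,0.0,0.0]]
end [ 0.4449 -0.1828  0.016 ]
```

Call:
jog_arm(targets=[[0.5,0,-0.035,-0.002,0,0],[0.5,0,-0.035,-0.002,0,0],[0.5,0,-0.035,-0.002,0,0],[0.5,0,-0.035,-0.002,0,0],[0.28,0,0,0,0,0]])

```text
clock: 3.9
tcp_pos: [0.446, -0.1768, 0.0849]
tool_rot: [-0.554, -0.439, 0.555, -0.438]
contact_force: [-0.1, 0.3, 0.4]
opening: 0.0501
```

Call:
jog_arm(targets=[[0.28,0,0,0,0,0],[0.28,0,0,0,0,0],[0.28,0,0,0,0,0],[0.28,0,0,0,0,0],[0.28,0,0,0,0,0]])

```text
clock: 4.4
tcp_pos: [0.4469, -0.1778, 0.0157]
tool_rot: [0.555, 0.438, -0.555, 0.438]
contact_force: [0.2, 0.5, 0.6]
opening: 0.05
```

Call:
jog_arm(targets=[[0,0,0,0,0,0],[0,0,0,0,0,0],[0,0,0,0,0,0],[0,0,0,0,0,0]], gripper=0, newtons=8)

```text
clock: 4.8
tcp_pos: [0.4472, -0.1779, 0.0172]
tool_rot: [0.555, 0.438, -0.555, 0.438]
contact_force: [0.5, -1.0, -0.4]
opening: 0.0257
```

```bash
python3 - <<'E'
from h import *
p,R=now(); print(p,robot.get_obs()["contact_force"])
x=np.array([np.cos(np.radians(YAW)),np.sin(np.radians(YAW)),0])
th=np.linspace(0,1.83,24)[1:]
w=[(p+x*.11*(1-np.cos(t))+[0,0,.11*np.sin(t)],None,1) for t in th]
plan(p,R,w)
E
```

```text
[ 0.44719988 -0.17786215  0.01718963] [ 0.5307698  -0.96206791 -0.43133305]
[[-0.175,0.007,0.0,0.0,0.0,0.0],[-0.174,0.021,0.0,0.0,0.0,0.0],[-0.171,0.035,0.001,0.0,0.0,0.0],[-0.168,0.048,0.0,0.0,0.0,0.0],[-0.164,0.062,0.001,0.0,0.0,0.0]]
[[-0.159,0.074,0.001,0.0,0.0,0.0],[-0.152,0.087,0.001,0.0,0.0,0.0],[-0.144,0.098,0.001,0.0,0.0,0.0],[-0.137,0.11,0.002,0.0,0.0,0.0],[-0.127,0.12,0.001,0.0,0.0,0.0]]
[[-0.117,0.13,0.002,0.0,0.0,0.0],[-0.107,0.139,0.002,0.0,0.0,0.0],[-0.095,0.147,0.001,0.0,0.0,0.0],[-0.083,0.154,0.002,0.0,0.0,0.0],[-0.071,0.16,0.003,0.0,0.0,0.0]]
[[-0.057,0.165,0.002,0.0,0.0,0.0],[-0.045,0.169,0.002,0.0,0.0,0.0],[-0.031,0.172,0.002,0.0,0.0,0.0],[-0.017,0.175,0.002,0.0,0.0,0.0],[-0.003,0.175,0.003,0.0,0.0,0.0]]
[[0.011,0.174,0.002,0.0,0.0,0.0],[0.024,0.173,0.002,0.0,0.0,0.0],[0.039,0.171,0.003,0.0,0.0,0.0]]
end [ 0.5812 -0.2118  0.1235]
```

Call:
jog_arm(targets=[[0,0,0,0,0,0],[0,0,0,0,0,0],[0,0,0,0,0,0],[0,0,0,0,0,0],[0,0,0,0,0,0]])

```text
clock: 5.3
tcp_pos: [0.4451, -0.1773, 0.0165]
tool_rot: [-0.555, -0.439, 0.556, -0.437]
contact_force: [-7.1, 2.3, 7.4]
opening: 0.0116
```

Call:
jog_arm(targets=[[-0.175,0.007,0,0,0,0],[-0.174,0.021,0,0,0,0],[-0.171,0.035,0,0,0,0],[-0.168,0.048,0,0,0,0],[-0.164,0.062,0,0,0,0]])

```text
clock: 5.8
tcp_pos: [0.4526, -0.1792, 0.0592]
tool_rot: [-0.554, -0.439, 0.556, -0.436]
contact_force: [-10.5, 2.6, 1.3]
opening: 0.0119
```

Call:
jog_arm(targets=[[-0.16,0.074,0,0,0,0],[-0.15,0.087,0,0,0,0],[-0.145,0.098,0,0,0,0],[-0.137,0.11,0,0,0,0],[-0.127,0.12,0,0,0,0]])

```text
clock: 6.3
tcp_pos: [0.4758, -0.185, 0.0954]
tool_rot: [-0.554, -0.44, 0.556, -0.436]
contact_force: [-15.7, 3.3, 12.4]
opening: 0.0167
```

Call:
jog_arm(targets=[[-0.117,0.13,0,0,0,0],[-0.107,0.139,0,0,0,0],[-0.095,0.147,0,0,0,0],[-0.083,0.154,0,0,0,0],[-0.071,0.16,0,0,0,0]])

```text
clock: 6.8
tcp_pos: [0.5149, -0.1946, 0.1198]
tool_rot: [0.555, 0.438, -0.555, 0.438]
contact_force: [-2.7, -1.3, 1.5]
opening: 0.0115
```

Call:
jog_arm(targets=[[-0.057,0.165,0,0,0,0],[-0.045,0.169,0,0,0,0],[-0.031,0.172,0,0,0,0],[-0.017,0.175,0,0,0,0],[-0.003,0.175,0,0,0,0]])

```text
clock: 7.3
tcp_pos: [0.5568, -0.2043, 0.1263]
tool_rot: [-0.555, -0.438, 0.555, -0.438]
contact_force: [-1.1, -3.0, 0.5]
opening: 0.0117
```

Call:
jog_arm(targets=[[0.011,0.174,0,0,0,0],[0.024,0.173,0,0,0,0],[0.03,0.13,0,0,0,0],[0,0,0,0,0,0],[0,0,0,0,0,0]])

```text
clock: 7.8
tcp_pos: [0.5793, -0.2095, 0.123]
tool_rot: [-0.555, -0.438, 0.555, -0.438]
contact_force: [-1.0, -2.5, 0.7]
opening: 0.0115
```

```bash
python3 - <<'E'
from h import *
o=robot.get_obs();print(o["tcp_pos"],o["contact_force"],o["clock"])
d=o["tcp_pos"]-[.615,-.2257,0]
x=np.array([np.cos(np.radians(YAW)),np.sin(np.radians(YAW)),0]); s=d@x
print("stand x",s,"angle est",np.arctan2(o["tcp_pos"][2]+.016-.032,-(s+.065)))
f=grab_frame("side"); save("side1.png",f["frame"][200:440,220:540].repeat(2,0).repeat(2,1))
E
```

```text
[ 0.57926618 -0.20946747  0.1230367 ] [-0.99741504 -2.48311184  0.67158194] 7.8
stand x -0.03862394879447642 angle est 1.8124033533836195
```

View pics/side1.png

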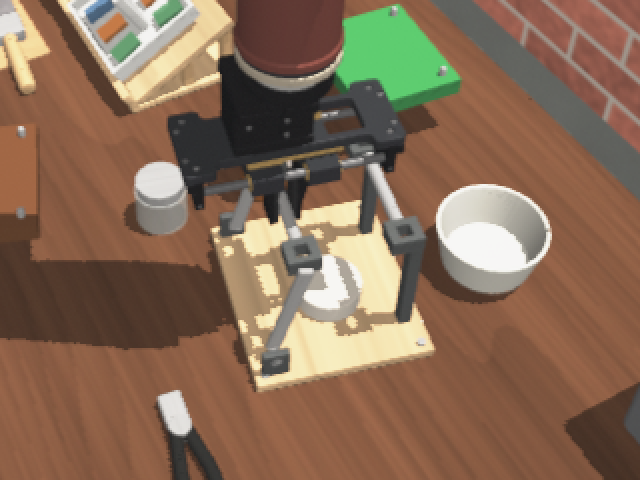

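Side view: the bar (blocks at (235,222) and (300,250)) is past upright and leaning towards the rear rail, held in the fingers. Next I nudge it to the stop, open and rise.

Call:
jog_arm(targets=[[0.01,0.05,0,0,0,0],[0,0,0,0,0,0],[0,0,0,0,0,0]])

```text
clock: 8.15
tcp_pos: [0.5813, -0.21, 0.1225]
tool_rot: [-0.555, -0.438, 0.555, -0.438]
contact_force: [-1.9, -2.7, -2.3]
opening: 0.0115
```

Call:
jog_arm(targets=[[0,0,0,0,0,0],[0,0,0,0,0,0],[0,0,0,0,0,0],[0,0,0,0,0,0],[0,0,0,0,0,0]], gripper=60)

```text
clock: 8.65
tcp_pos: [0.5817, -0.2099, 0.1227]
tool_rot: [0.555, 0.438, -0.555, 0.438]
contact_force: [0.3, -0.1, 0.4]
opening: 0.0436
```

Call:
jog_arm(targets=[[-0.2,0,0,0,0,0],[-0.4,0,0,0,0,0],[-0.6,0,0,0,0,0],[-0.7,0,0,0,0,0],[-0.7,0,0,0,0,0]])

```text
clock: 9.15
tcp_pos: [0.5813, -0.2102, 0.2547]
tool_rot: [0.555, 0.438, -0.555, 0.438]
contact_force: [0.1, -0.2, -0.1]
opening: 0.0598
```

```bash
cat >> h.py <<'E'
def tray_pose(off):
    """long tray TCP target at 'off' m out along tray z (0 = grasp: TCP 31 mm above underside)"""
    s,h=.5575,-.1845-.070+.031+off
    c=np.array([.866*s-.5*h, .1815, .5*s+.866*h]); return c
E
python3 - <<'E'
from h import *
p,R=now(); print(p)
T=down(0,-30); 
A=T.as_matrix(); print("tool x",A[:,0].round(2),"jaw",A[:,1].round(2))
print(tray_pose(0),tray_pose(.1))
x=np.array([np.cos(np.radians(YAW)),np.sin(np.radians(YAW))])
for c in("top","side"):
    f=grab_frame(c);C=cloud(f).reshape(-1,3)
    q=C[:,:2]-[.615,-.2257]; q=np.c_[q@x,q@[-x[1],x[0]],C[:,2]]
    for sy in(1,-1):
        b=q[(abs(q[:,0]+.035)<.025)&(abs(q[:,1]-sy*.055)<.02)&(q[:,2]>.125)&(q[:,2]<.157)]
        print(c,sy,len(b),b.min(0).round(4) if len(b) else"",b.max(0).round(4) if len(b) else"",b.mean(0).round(4))
    save(c+"2.png",f["frame"])
plan(p,R,[((.56,-.02,.29),down(-7,-10),6),((.56,.1,.30),down(0,-30),5),(tray_pose(.11),None,4)],"auto")
E
```

```text
[ 0.58132191 -0.21021515  0.25472406]
tool x [-0.5   0.   -0.87] jaw [ 0.87  0.   -0.5 ]
[0.594545 0.1815   0.085199] [0.544545 0.1815   0.171799]
top 1 225 [-0.0506  0.0355  0.1262] [-0.0198  0.0744  0.1508] [-0.0363  0.0562  0.1431]
top -1 0   [nan nan nan]
side 1 271 [-0.0505  0.0353  0.1301] [-0.019   0.0693  0.1494] [-0.0356  0.0516  0.1434]
side -1 386 [-0.0506 -0.0748  0.125 ] [-0.0197 -0.0351  0.1499] [-0.036 -0.059  0.142]
[[-0.118,-0.217,-0.6,-0.006,-0.001,-0.009],[-0.114,-0.209,-0.604,-0.006,-0.001,-0.009],[-0.11,-0.2,-0.607,-0.006,-0.001,-0.009],[-0.106,-0.192,-0.611,-0.006,-0.001,-0.009],[-0.103,-0.183,-0.614,-0.006,-0.001,-0.009]]
[[-0.099,-0.175,-0.617,-0.006,-0.001,-0.009],[-0.034,-0.065,-0.476,-0.007,-0.002,-0.022],[-0.033,-0.056,-0.477,-0.007,-0.002,-0.022],[-0.032,-0.048,-0.478,-0.007,-0.002,-0.022],[-0.032,-0.04,-0.479,-0.007,-0.002,-0.022]]
[[-0.032,-0.032,-0.479,-0.007,-0.002,-0.022],[0.571,0.203,-0.408,0.0,0.0,0.0],[0.571,0.203,-0.408,0.0,0.0,0.0],[0.571,0.203,-0.408,0.0,0.0,0.0],[0.571,0.203,-0.408,0.0,0.0,0.0]]
end [0.5395 0.1815 0.1805]<stdin>:12: RuntimeWarning: Mean of empty slice.
  ret = um.true_divide(
```

Measured blocks are at stand x −35 mm and 150 mm high, so the prop bar stands open by itself. Next is the tray.

```bash
python3 - <<'E'
from h import *
p,R=now()
plan(p,R,[((.56,-.02,.29),down(-7,10),6),((.54,.1,.27),down(0,30),5),(tray_pose(.11),None,4)],"auto")
E
```

```text
[[-0.107,-0.224,-0.602,-0.006,0.001,0.009],[-0.111,-0.209,-0.607,-0.006,0.001,0.009],[-0.115,-0.195,-0.611,-0.006,0.001,0.009],[-0.118,-0.18,-0.615,-0.006,0.001,0.009],[-0.121,-0.165,-0.619,-0.006,0.001,0.009]]
[[-0.124,-0.15,-0.622,-0.006,0.001,0.009],[0.058,-0.15,-0.466,-0.007,0.002,0.022],[0.051,-0.143,-0.469,-0.007,0.002,0.022],[0.044,-0.136,-0.472,-0.007,0.002,0.022],[0.038,-0.129,-0.474,-0.007,0.002,0.022]]
[[0.032,-0.121,-0.477,-0.007,0.002,0.022],[0.385,-0.229,-0.407,0.0,0.0,0.0],[0.385,-0.229,-0.407,0.0,0.0,0.0],[0.385,-0.229,-0.407,0.0,0.0,0.0],[0.385,-0.229,-0.407,0.0,0.0,0.0]]
end [0.5395 0.1814 0.1804]
```

Call:
jog_arm(targets=[[-0.11,-0.22,-0.6,-0.006,0.001,0.009],[-0.11,-0.21,-0.61,-0.006,0.001,0.009],[-0.12,-0.2,-0.61,-0.006,0.001,0.009],[-0.12,-0.18,-0.62,-0.006,0.001,0.009],[-0.12,-0.17,-0.62,-0.006,0.001,0.009]])

```text
clock: 9.75
tcp_pos: [0.5615, -0.0491, 0.2802]
tool_rot: [0.568, 0.427, -0.497, 0.499]
contact_force: [0.7, 1.1, -0.1]
opening: 0.0597
```

Call:
jog_arm(targets=[[-0.12,-0.15,-0.62,-0.006,0.001,0.009],[0.06,-0.15,-0.47,-0.007,0.002,0.022],[0.05,-0.14,-0.47,-0.007,0.002,0.022],[0.04,-0.14,-0.47,-0.007,0.002,0.022],[0.04,-0.13,-0.47,-0.007,0.002,0.022]])

```text
clock: 10.25
tcp_pos: [0.5415, 0.0786, 0.2698]
tool_rot: [0.607, 0.368, -0.382, 0.592]
contact_force: [0.2, -0.4, -0.5]
opening: 0.0598
```

Call:
jog_arm(targets=[[0.03,-0.12,-0.48,-0.007,0.002,0.022],[0.38,-0.23,-0.41,0,0,0],[0.38,-0.23,-0.41,0,0,0],[0.38,-0.23,-0.41,0,0,0],[0.38,-0.23,-0.41,0,0,0]])

```text
clock: 10.75
tcp_pos: [0.5358, 0.1844, 0.1763]
tool_rot: [0.613, 0.354, -0.357, 0.609]
contact_force: [0.4, -0.2, 0.4]
opening: 0.0603
```

Call:
jog_arm(targets=[[0,0,0,0,0,0],[0,0,0,0,0,0],[0,0,0,0,0,0]])

```text
clock: 11.05
tcp_pos: [0.5365, 0.1831, 0.1778]
tool_rot: [0.614, 0.353, -0.357, 0.609]
contact_force: [0.8, -0.2, -0.3]
opening: 0.0596
```

```bash
python3 - <<'E'
from h import *
p,R=now(); A=R.as_matrix(); print(p,A[:,0].round(3),A[:,1].round(3))
plan(p,R,[(tray_pose(.05),down(0,30),3),(tray_pose(0.0),None,4)],"auto")
E
```

```text
[0.53646366 0.18305634 0.17784978] [ 0.495 -0.002 -0.869] [ 0.869 -0.008  0.495]
[[0.395,0.029,0.009,-0.001,0.0,0.001],[0.395,0.028,0.009,-0.001,0.0,0.001],[0.395,0.026,0.01,-0.001,0.0,0.001],[0.25,-0.001,-0.0,0.0,0.0,0.0],[0.25,-0.001,-0.0,0.0,0.0,0.0]]
[[0.25,-0.001,-0.0,0.0,0.0,0.0],[0.25,-0.001,-0.0,0.0,0.0,0.0]]
end [0.5945 0.1814 0.0852]
```

Call:
jog_arm(targets=[[0.395,0.028,0.009,-0.001,0,0.001],[0.395,0.028,0.009,-0.001,0,0.001],[0.395,0.026,0.01,-0.001,0,0.001],[0.25,0,0,0,0,0],[0.25,0,0,0,0,0]])

```text
clock: 11.55
tcp_pos: [0.5825, 0.1816, 0.1065]
tool_rot: [0.613, 0.352, -0.353, 0.614]
contact_force: [-0.5, -0.8, -0.3]
opening: 0.0601
```

Call:
jog_arm(targets=[[0.25,0,0,0,0,0],[0.25,0,0,0,0,0],[0,0,0,0,0,0],[0,0,0,0,0,0]])

```text
clock: 11.95
tcp_pos: [0.5942, 0.1819, 0.0847]
tool_rot: [0.612, 0.352, -0.353, 0.614]
contact_force: [0.9, 0.4, -0.0]
opening: 0.0598
```

```bash
python3 - <<'E'
from h import *
p,R=now(); A=R.as_matrix(); print(p,tray_pose(0),A[:,0].round(3),A[:,1].round(3))
print("jaw-axis offset to go (mm)",1000*R.inv().apply(tray_pose(0)-p))
f=grab_frame("side"); save("side3.png",f["frame"][120:280,180:400].repeat(3,0).repeat(3,1))
E
```

```text
[0.59424049 0.18186696 0.08470294] [0.594545 0.1815   0.085199] [ 0.503 -0.002 -0.864] [0.864 0.002 0.503]
jaw-axis offset to go (mm) [-0.27488841  0.51193489  0.36853721]
```

View pics/side3.png

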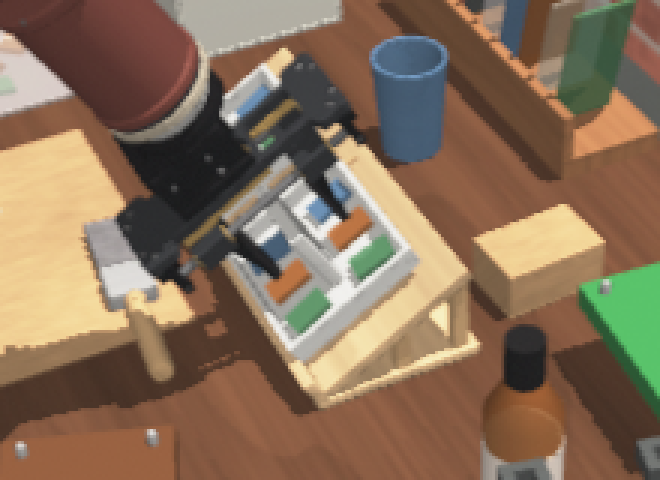

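The fingers straddle the long tray's handle, at about (260,250) and (325,195) in the crop. I'll grip it and lift along the tray normal.

Call:
jog_arm(targets=[[0,0,0,0,0,0],[0,0,0,0,0,0],[0,0,0,0,0,0],[0,0,0,0,0,0],[0,0,0,0,0,0]], gripper=0, newtons=30)

```text
clock: 12.5
tcp_pos: [0.594, 0.1823, 0.0842]
tool_rot: [0.612, 0.353, -0.353, 0.614]
contact_force: [1.0, 0.4, -0.8]
opening: 0.0279
```

Call:
jog_arm(targets=[[0,0,0,0,0,0],[0,0,0,0,0,0],[0,0,0,0,0,0],[0,0,0,0,0,0],[0,0,0,0,0,0]])

```text
clock: 13.0
tcp_pos: [0.5938, 0.1822, 0.084]
tool_rot: [0.612, 0.353, -0.353, 0.614]
contact_force: [-2.5, -0.9, -0.3]
opening: 0.0117
```

Call:
jog_arm(targets=[[-0.1,0,0,0,0,0],[-0.2,0,0,0,0,0],[-0.3,0,0,0,0,0],[-0.4,0,0,0,0,0],[-0.4,0,0,0,0,0]])

```text
clock: 13.5
tcp_pos: [0.5579, 0.1821, 0.1455]
tool_rot: [0.612, 0.353, -0.353, 0.614]
contact_force: [0.8, -0.2, -2.7]
opening: 0.012
```

Call:
jog_arm(targets=[[-0.4,0,0,0,0,0],[-0.4,0,0,0,0,0],[0,0,0,0,0,0],[0,0,0,0,0,0]])

```text
clock: 13.9
tcp_pos: [0.5386, 0.1825, 0.1795]
tool_rot: [0.612, 0.353, -0.352, 0.614]
contact_force: [0.1, -0.5, -2.9]
opening: 0.0119
```

```bash
python3 - <<'E'
from h import *
p,R=now(); print(p)
plan(p,R,[((.50,.17,.27),down(0,20),5),((.50,.05,.36),down(-5,0),6),((.56,-.12,.36),down(-10,0),6),((.6247,-.2282,.30),down(YAW,0),7)],"auto")
E
```

```text
[0.53862024 0.18252618 0.1795269 ]
[[-0.39,0.048,0.051,0.0,0.0,-0.011],[-0.392,0.035,0.051,0.0,0.0,-0.011],[-0.393,0.021,0.051,0.0,0.0,-0.011],[-0.393,0.008,0.051,0.0,0.0,-0.011],[-0.393,-0.006,0.051,0.0,0.0,-0.011]]
[[-0.281,0.103,0.4,0.005,-0.001,-0.019],[-0.286,0.093,0.4,0.005,-0.001,-0.019],[-0.29,0.082,0.399,0.005,-0.001,-0.019],[-0.293,0.071,0.399,0.005,-0.001,-0.019],[-0.295,0.059,0.399,0.005,-0.001,-0.019]]
[[-0.297,0.048,0.399,0.005,-0.001,-0.019],[0.001,0.252,0.545,0.004,0.0,0.0],[0.001,0.259,0.542,0.004,0.0,0.0],[0.001,0.266,0.539,0.004,0.0,0.0],[0.001,0.273,0.535,0.004,0.0,0.0]]
[[0.001,0.28,0.532,0.004,0.0,0.0],[0.001,0.286,0.528,0.004,0.0,0.0],[0.172,0.235,0.273,0.004,0.0,0.0],[0.172,0.238,0.27,0.004,0.0,0.0],[0.172,0.242,0.267,0.004,0.0,0.0]]
[[0.172,0.245,0.264,0.004,0.0,0.0],[0.172,0.248,0.261,0.004,0.0,0.0],[0.172,0.252,0.257,0.004,0.0,0.0],[0.172,0.255,0.254,0.004,0.0,0.0]]
end [ 0.6247 -0.2282  0.3   ]
```

Call:
jog_arm(targets=[[-0.39,0.05,0.05,0,0,-0.011],[-0.39,0.03,0.05,0,0,-0.011],[-0.39,0.02,0.05,0,0,-0.011],[-0.39,0.01,0.05,0,0,-0.011],[-0.39,0,0.05,0,0,-0.011]])

```text
clock: 14.4
tcp_pos: [0.5002, 0.1696, 0.2687]
tool_rot: [0.578, 0.404, -0.406, 0.581]
contact_force: [0.2, -0.2, -2.8]
opening: 0.0119
```

Call:
jog_arm(targets=[[-0.28,0.1,0.4,0.005,-0.001,-0.019],[-0.29,0.09,0.4,0.005,-0.001,-0.019],[-0.29,0.08,0.4,0.005,-0.001,-0.019],[-0.29,0.07,0.4,0.005,-0.001,-0.019],[-0.3,0.06,0.4,0.005,-0.001,-0.019]])

```text
clock: 14.9
tcp_pos: [0.5003, 0.0691, 0.3443]
tool_rot: [0.531, 0.465, -0.508, 0.494]
contact_force: [0.3, -0.5, -4.3]
opening: 0.012
```

Call:
jog_arm(targets=[[-0.3,0.05,0.4,0.005,-0.001,-0.019],[0,0.25,0.54,0.004,0,0],[0,0.26,0.54,0.004,0,0],[0,0.27,0.54,0.004,0,0],[0,0.27,0.54,0.004,0,0]])

```text
clock: 15.4
tcp_pos: [0.5408, -0.0647, 0.359]
tool_rot: [-0.532, -0.462, 0.538, -0.463]
contact_force: [-0.3, 0.6, -2.9]
opening: 0.0115
```

Call:
jog_arm(targets=[[0,0.28,0.53,0.004,0,0],[0,0.29,0.53,0.004,0,0],[0.17,0.24,0.27,0.004,0,0],[0.17,0.24,0.27,0.004,0,0],[0.17,0.24,0.27,0.004,0,0]])

```text
clock: 15.9
tcp_pos: [0.5889, -0.1675, 0.3331]
tool_rot: [-0.546, -0.445, 0.553, -0.445]
contact_force: [0.2, 0.2, -3.1]
opening: 0.012
```

Call:
jog_arm(targets=[[0.17,0.24,0.26,0.004,0,0],[0.17,0.25,0.26,0.004,0,0],[0.17,0.25,0.26,0.004,0,0],[0.17,0.25,0.25,0.004,0,0],[0,0,0,0,0,0]])

```text
clock: 16.4
tcp_pos: [0.6245, -0.2303, 0.2977]
tool_rot: [-0.557, -0.431, 0.565, -0.431]
contact_force: [-0.5, -0.0, -3.2]
opening: 0.0114
```

Call:
jog_arm(targets=[[0,0,0,0,0,0],[0,0,0,0,0,0]])

```text
clock: 16.6
tcp_pos: [0.6249, -0.2273, 0.3007]
tool_rot: [-0.557, -0.431, 0.563, -0.432]
contact_force: [0.1, 0.4, -3.5]
opening: 0.0119
```

```bash
cat >> h.py <<'E'
def rim(c,f,z0,z1):
    """tray rim rectangle in the stand frame: points between heights z0..z1"""
    C=cloud(f).reshape(-1,3); x=np.array([np.cos(np.radians(YAW)),np.sin(np.radians(YAW))])
    q=C[:,:2]-[.615,-.2257]; q=np.c_[q@x,q@[-x[1],x[0]],C[:,2]]
    b=q[(abs(q[:,0]-.01)<.09)&(abs(q[:,1])<.1)&(q[:,2]>z0)&(q[:,2]<z1)]
    print(c,len(b),"min",b.min(0).round(4),"max",b.max(0).round(4),"z",np.percentile(b[:,2],[5,50,95]).round(4))
    r=cv2.minAreaRect((b[:,:2]*1000).astype(np.float32)); print("  rect",np.round(r[0],1),np.round(r[1],1),round(r[2],2))
    return q,b
E
python3 - <<'E'
from h import *
p,R=now(); A=R.as_matrix(); print(p,A[:,0].round(4),A[:,1].round(4), np.degrees(np.arctan2(A[1,1],A[0,1])),robot.get_obs()["contact_force"])
print("go mm/deg",1000*R.inv().apply(np.array([.6247,-.2282,p[2]])-p),np.degrees((R.inv()*down(YAW)).as_rotvec()))
for c in("top","side"):
    f=grab_frame(c); np.savez(c+"4.npz",**f); rim(c,f,p[2]-.04,p[2]-.001)
    save(c+"4.png",f["frame"][150:390,240:560].repeat(2,0).repeat(2,1))
E
```

```text
[ 0.62494075 -0.22731942  0.30073099] [-0.0053 -0.005  -1.    ] [ 0.9671 -0.2544 -0.0039] -14.739712709053169 [ 0.12428737  0.40359911 -3.5095021 ]
go mm/deg [ 0.00568326 -0.00878222  0.91284005] [-0.53902323  0.35352832  0.2237179 ]
top 2005 min [-0.0493  0.0029  0.2686] max [0.0718 0.0726 0.2985] z [0.2732 0.2783 0.2918]
  rect [11.2 37.5] [ 69.5 121.2] 89.64
side 4329 min [-0.0501 -0.0727  0.2707] max [0.0715 0.0736 0.2996] z [0.2756 0.2831 0.2935]
  rect [11.2  0.7] [145.6 121.6] 89.29
```

View pics/side4.png

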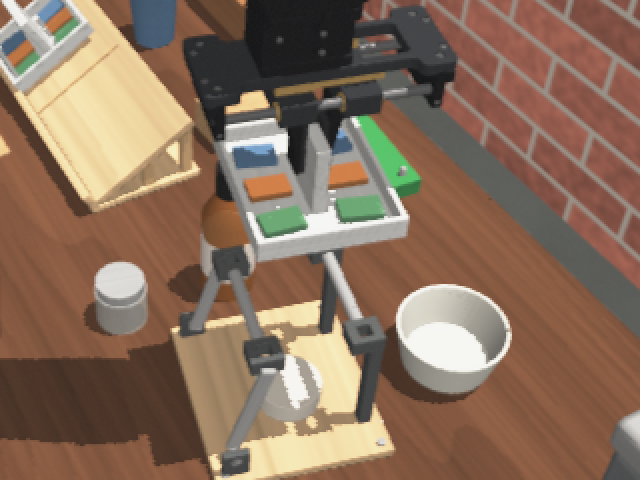

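The side view shows the tray held level above the four sockets: bail blocks at (230,262) and (265,352), rail block at (363,330). Corrections are small: −1 mm in x, −1 mm in y, −0.5° yaw. I'll apply them and come down to just above the blocks.

Call:
jog_arm(targets=[[0.3,-0.018,0.018,-0.003,0.002,0.001],[0.4,0,0,0,0,0],[0.4,0,0,0,0,0],[0.4,0,0,0,0,0],[0.3,0,0,0,0,0]])

```text
clock: 17.2
tcp_pos: [0.6236, -0.2276, 0.2101]
tool_rot: [0.558, 0.435, -0.558, 0.434]
contact_force: [0.1, 0.4, -3.2]
opening: 0.0116
```

Call:
jog_arm(targets=[[0.2,0,0,0,0,0],[0,0,0,0,0,0],[0,0,0,0,0,0],[0,0,0,0,0,0]])

```text
clock: 17.6
tcp_pos: [0.6241, -0.2287, 0.2021]
tool_rot: [0.558, 0.434, -0.558, 0.434]
contact_force: [0.6, -0.7, -3.2]
opening: 0.0117
```

```bash
python3 - <<'E'
from h import *
p,R=now(); A=R.as_matrix(); print(p,A[:,0].round(4),np.degrees(np.arctan2(A[1,1],A[0,1])),robot.get_obs()["contact_force"])
print("go mm/deg",1000*R.inv().apply(np.array([.6247,-.2282,p[2]])-p),np.degrees((R.inv()*down(YAW)).as_rotvec()))
for c in("top","side"):
    f=grab_frame(c); q,b=rim(c,f,p[2]-.035,p[2]-.001)
    t=q[(q[:,2]>p[2]-.016)&(q[:,2]<p[2]-.006)&(abs(q[:,0]-.01)<.065)&(abs(q[:,1])<.075)&((abs(q[:,0]-.01)>.054)|(abs(q[:,1])>.064))]
    s=np.linalg.lstsq(np.c_[t[:,:2],np.ones(len(t))],t[:,2],rcond=None)[0]; print("rim plane slope x,y",s.round(4),len(t))
    k=q[(abs(q[:,0]-.055)<.03)&(abs(q[:,1])<.09)&(q[:,2]>.135)&(q[:,2]<.156)]; print("rail",k.min(0).round(4),k.max(0).round(4))
    k=q[(abs(q[:,0]+.035)<.03)&(abs(q[:,1])<.09)&(q[:,2]>.142)&(q[:,2]<.156)]; print("bail",k.min(0).round(4),k.max(0).round(4))
    save(c+"5.png",cv2.resize(f["frame"][230:370,310:490],None,fx=4,fy=4,interpolation=cv2.INTER_CUBIC))
E
```

```text
[ 0.62412457 -0.22874001  0.20207124] [ 1.2e-03  1.0e-04 -1.0e+00] -14.235333540508373 [ 0.61139388 -0.70852344 -3.2366098 ]
go mm/deg [ 0.00072548  0.42496729 -0.66493007] [-0.03532166 -0.02088547 -0.06510796]
top 1563 min [-0.0497  0.0037  0.1713] max [0.0714 0.0707 0.1996] z [0.1745 0.1799 0.1938]
  rect [10.8 37.2] [ 66.9 121.1] 89.91
rim plane slope x,y [-0.0021 -0.0047  0.1924] 266
rail [0.0395 0.0672 0.1354] [0.0696 0.0684 0.1483]
bail [-0.0505  0.0427  0.1423] [-0.0205  0.0686  0.1494]
side 3685 min [-0.0501 -0.0727  0.1717] max [0.0723 0.0718 0.201 ] z [0.1762 0.1835 0.1944]
  rect [10.9 -0.7] [144.  122.3] 89.39
rim plane slope x,y [-0.0032  0.0089  0.1924] 721
rail [ 0.0396 -0.071   0.1354] [ 0.0705 -0.0451  0.1502]
bail [-0.0507 -0.0697  0.1421] [-0.0194  0.0685  0.1495]
```

View pics/side5.png

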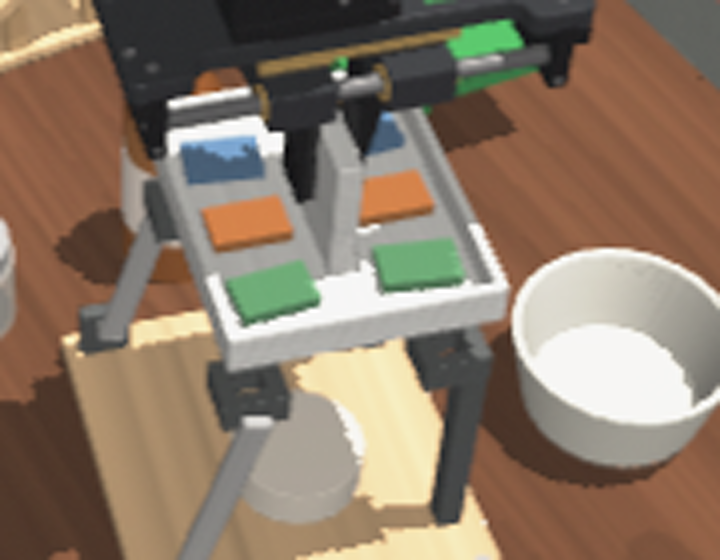

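The tray front edge is aligned over the blocks (front pair at (248,390) and (445,345)). I'll shift another −0.5 mm in x and lower slowly.

Call:
jog_arm(targets=[[0.1,-0.01,0,0,0,0],[0.1,0,0,0,0,0],[0.05,0,0,0,0,0],[0.05,0,0,0,0,0],[0,0,0,0,0,0]])

```text
clock: 18.2
tcp_pos: [0.623, -0.2282, 0.1854]
tool_rot: [-0.558, -0.435, 0.558, -0.434]
contact_force: [-0.4, 0.3, -2.2]
opening: 0.0116
```

Call:
jog_arm(targets=[[0.04,0,0,0,0,0],[0.04,0,0,0,0,0],[0,0,0,0,0,0]])

```text
clock: 18.5
tcp_pos: [0.623, -0.2282, 0.1817]
tool_rot: [-0.558, -0.435, 0.558, -0.434]
contact_force: [-0.0, -0.2, -2.8]
opening: 0.0116
```

Call:
jog_arm(targets=[[0.03,0,0,0,0,0],[0.03,0,0,0,0,0],[0,0,0,0,0,0]])

```text
clock: 18.8
tcp_pos: [0.6231, -0.2282, 0.1787]
tool_rot: [-0.558, -0.435, 0.558, -0.434]
contact_force: [0.3, 0.5, -3.5]
opening: 0.012
```

Call:
jog_arm(targets=[[0.02,0,0,0,0,0],[0.02,0,0,0,0,0],[0,0,0,0,0,0]])

```text
clock: 19.1
tcp_pos: [0.6231, -0.2282, 0.1768]
tool_rot: [-0.558, -0.435, 0.558, -0.434]
contact_force: [-0.5, -0.1, -3.5]
opening: 0.0118
```

Call:
jog_arm(targets=[[0.02,0,0,0,0,0],[0,0,0,0,0,0]])

```text
clock: 19.3
tcp_pos: [0.6231, -0.2283, 0.1758]
tool_rot: [-0.558, -0.434, 0.558, -0.434]
contact_force: [0.8, 0.4, -3.2]
opening: 0.0115
```

Call:
jog_arm(targets=[[0.02,0,0,0,0,0],[0,0,0,0,0,0]])

```text
clock: 19.5
tcp_pos: [0.6232, -0.2283, 0.175]
tool_rot: [0.558, 0.434, -0.558, 0.434]
contact_force: [0.5, -0.9, -3.3]
opening: 0.0119
```

```bash
python3 - <<'E'
from h import *
p,R=now(); print(p,robot.get_obs()["contact_force"])
for c in("top","side"):
    f=grab_frame(c); q,b=rim(c,f,p[2]-.025,p[2]-.001)
    t=q[(q[:,2]>p[2]-.02)&(q[:,2]<p[2]-.002)&(abs(q[:,0]-.01)<.065)&(abs(q[:,1])<.075)&((abs(q[:,0]-.01)>.054)|(abs(q[:,1])>.064))]
    s=np.linalg.lstsq(np.c_[t[:,:2],np.ones(len(t))],t[:,2],rcond=None)[0]; print("rim plane",s.round(4))
    save(c+"6.png",cv2.resize(f["frame"][230:370,310:490],None,fx=4,fy=4,interpolation=cv2.INTER_CUBIC))
E
```

```text
[ 0.62321808 -0.22834285  0.17499525] [ 0.46167978 -0.92846978 -3.29915114]
top 1081 min [-0.0507  0.0057  0.15  ] max [0.07   0.071  0.1736] z [0.1503 0.1558 0.1673]
  rect [ 9.7 38.3] [ 65.1 120.6] 89.82
rim plane [0.0011 0.0125 0.1637]
side 3207 min [-0.0508 -0.0728  0.15  ] max [0.0715 0.0719 0.1736] z [0.1505 0.1572 0.1676]
  rect [10.3 -0.4] [144.7 122.4] 89.98
rim plane [-0.0031  0.0158  0.1641]
```

View pics/side6.png

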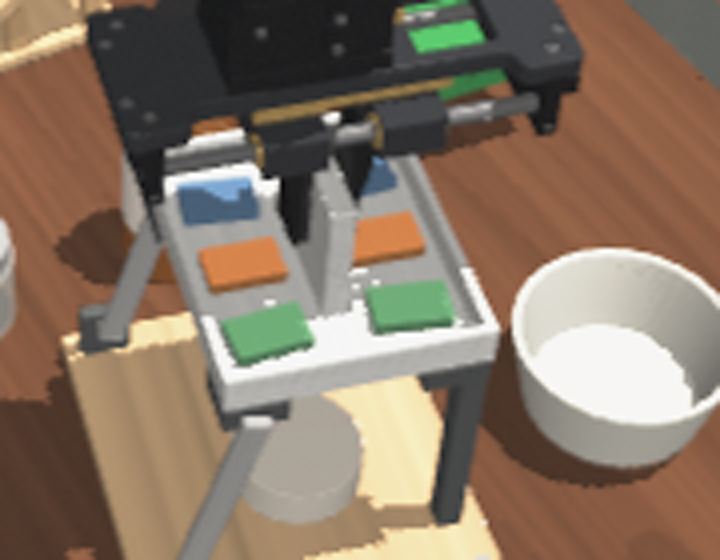

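Call:
jog_arm(targets=[[0.02,0,0,0,0,0],[0,0,0,0,0,0]])

```text
clock: 19.8
tcp_pos: [0.6233, -0.2282, 0.1748]
tool_rot: [0.558, 0.434, -0.558, 0.434]
contact_force: [-3.2, 2.0, 4.8]
opening: 0.0119
```

Call:
jog_arm(targets=[[0.02,0,0,0,0,0],[0,0,0,0,0,0]])

```text
clock: 20.0
tcp_pos: [0.6233, -0.2282, 0.1748]
tool_rot: [0.559, 0.434, -0.558, 0.434]
contact_force: [-6.9, 3.8, 12.9]
opening: 0.0119
```

The tray is seated: TCP stopped at 0.1748 with force rising to 13 N. I'll relieve it, then release.

Call:
jog_arm(targets=[[-0.03,0,0,0,0,0],[0,0,0,0,0,0]])

```text
clock: 20.2
tcp_pos: [0.6233, -0.2283, 0.1748]
tool_rot: [0.558, 0.434, -0.558, 0.434]
contact_force: [-1.8, 0.6, 3.5]
opening: 0.0117
```

Call:
jog_arm(targets=[[0,0,0,0,0,0],[0,0,0,0,0,0],[0,0,0,0,0,0],[0,0,0,0,0,0],[0,0,0,0,0,0]], gripper=50)

```text
clock: 20.7
tcp_pos: [0.6232, -0.2283, 0.1744]
tool_rot: [-0.558, -0.434, 0.558, -0.434]
contact_force: [0.4, 0.7, -0.5]
opening: 0.0437
```

Call:
jog_arm(targets=[[-0.1,0,0,0,0,0],[-0.3,0,0,0,0,0],[-0.6,0,0,0,0,0],[-0.8,0,0,0,0,0],[-0.8,0,0,0,0,0]])

```text
clock: 21.2
tcp_pos: [0.6229, -0.2284, 0.3072]
tool_rot: [0.558, 0.434, -0.558, 0.434]
contact_force: [0.8, 0.6, -0.2]
opening: 0.0496
```

Call:
jog_arm(targets=[[-0.8,-0.8,0,0,0,0],[0,-0.9,0,0,0,0],[0,-0.9,0,0,0,0],[0,-0.5,0,0,0,0],[0,0,0,0,0,0]])

```text
clock: 21.7
tcp_pos: [0.4751, -0.192, 0.3418]
tool_rot: [0.56, 0.434, -0.556, 0.433]
contact_force: [0.3, -0.0, -0.0]
opening: 0.0502
```

```bash
python3 - <<'E'
from h import *
p,R=now(); print(p,robot.get_obs()["contact_force"],robot.get_obs()["opening"])
for c in("top","side"):
    f=grab_frame(c); q,b=rim(c,f,.15,.175)
    t=q[(q[:,2]>.155)&(q[:,2]<.175)&(abs(q[:,0]-.01)<.065)&(abs(q[:,1])<.075)&((abs(q[:,0]-.01)>.054)|(abs(q[:,1])>.064))]
    s=np.linalg.lstsq(np.c_[t[:,0]-.01,t[:,1],np.ones(len(t))],t[:,2],rcond=None)[0]; print("rim plane",s.round(4))
    for y0,y1 in((.27,.43),):
        C=cloud(f).reshape(-1,3);m=(C[:,1]>y0)&(C[:,1]<y1)&(C[:,0]>.53)&(C[:,0]<.68)&(C[:,2]>.025); t=C[m]
        h=-t[:,0]*.5+t[:,2]*.866; s=t[:,0]*.866+t[:,2]*.5; k=h>-.191; print("short handle s",np.median(s[k]).round(4),"y",np.percentile(t[k,1],[1,99]).round(4))
    save(c+"7.png",f["frame"])
E
```

```text
[ 0.4750707  -0.1919503   0.34180035] [ 0.31273087 -0.00326679 -0.0401265 ] 0.05022901813742552
top 2255 min [-0.0507 -0.0704  0.15  ] max [0.0705 0.0708 0.1749] z [0.1504 0.1563 0.1671]
  rect [9.9 0.2] [121.2 141.2] 0.0
rim plane [-0.0027  0.004   0.1639]
short handle s 0.5583 y [0.312  0.3809]
side 3796 min [-0.0505 -0.0729  0.15  ] max [0.071  0.0719 0.1749] z [0.1505 0.1574 0.1677]
  rect [10.2 -0.5] [144.7 121.4] 89.82
rim plane [-0.0046  0.0021  0.1634]
short handle s 0.5585 y [0.3082 0.379 ]
```

View pics/side7.png

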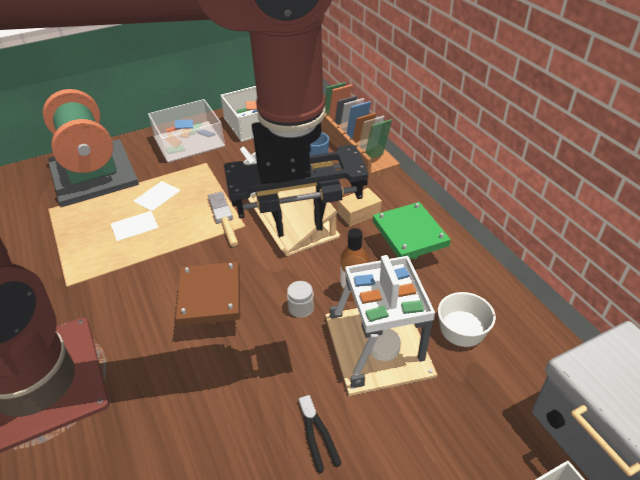

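The tray sits level on the open stand at (390,293), centred to about 0.5 mm and tilted under 0.01 rad. The short tray and the bystanders are unmoved, and the gripper is clear. I'm handing in.

```bash
python3 -c "
from cell import robot
print(robot.sign_off())"
```

```text
the job is handed in; nothing more can be done
None
```

I swung the prop bar up and over centre onto its stop and let go. Then I took the longer white tray off the rack, set it on the stand with about 13 N of contact force, released it and moved the arm clear. I handed the job in at about 22 s; no verdict was reported.

- **Prop bar:** before the tray was fetched, both cameras put its blocks 35 mm to −x of the stand's origin with their tops about 150 mm up, which matches open on the stop. In the last picture it still stands under the tray.
- **Longer tray:** its centre is within about 0.5 mm of the seat, tilt is under 0.01 rad, and it is square to the stand within about 0.2°. The TCP stopped falling with the underside at about 145 mm, against 146 mm for the seat, so the pins are down. The pin tips themselves are hidden from the cameras.
- **Shorter tray:** its handle is within about 1–3 mm of where it was, which is within camera noise.
- **Bystanders:** in the last picture the bottle, disc, pliers, jar and brush look unmoved; I did not measure them again.

**What disagreed:** with the tray still held, the cameras put it about 1 mm to +x of the arm's own reading. I followed the cameras. The sideways force rose to about 16 N while I swung the bar up, because I had gripped it about 2 mm off centre.

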